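Index the setter's dividing table one hole

TASK

The next setting of the brooch on the dividing table is wanted at the graver's rest: press the red indexing plunger in with a fingertip, turn the table clockwise (seen from above) to the very next hole, no further, and let the plunger spring fully up into that hole. The brooch rides round on its spigot and must not be lifted off, and nothing else on the bench may be picked up or pushed out of place.

Things in the scene. Friction and masses are not known exactly. Their poses are not given: they have to be found in the camera images.
- dividing_base: Green cast foot of the dividing table, fixed to the bench: 208 mm across, two bolt lugs make it 260 mm. It carries a fixed steel index plate 194 mm across, face 40 mm up, with eight brass-rimmed holes 45 degrees apart on a 76 mm radius, joined by a narrow slot. Origin on the bench on the table's axis. +x points to the graver's rest (bar on a post, 60 to 140 mm out, 87 mm high).
- spindle (a point): The turning axis of the dividing table, at the top of the 30 mm square dark steel spigot in its middle, 79 mm above the bench. The turning table is a steel disc 120 mm across, its top face 66 mm above the bench. z is up.
- cap_top (a point): Centre of the flat top of the red plunger cap (28 mm across, 10 mm thick), 88 mm above the bench at rest, 76 mm from the axis. The plunger stands upright in a dark arm on the turning disc: cap, arm and disc go round together, and the point sinks as the cap is pressed. A fingertip pressing on the cap can drag it round by friction. z up, x towards the axis.
- plunger (a joint): How far the plunger is pressed down: 0 m up (its shoulder sits in a hole and locks the table, half a degree of play), stop at 0.013. From 0.0075 on the shoulder is under the plate and the table turns (1 N at the cap). Spring 4 N at rest, 8 N at the stop. Let go between holes, the cap stays some 0.0075 m down; within about 3 mm of a hole it springs up and centres the table.
- index_table (a joint): Rotation of the dividing table, rad, growing clockwise as seen from above. Near 0 at the start, where the plunger sits in its first hole (opposite the graver's rest); 0.785 (45 degrees, 58 mm in a straight line at the cap) at the next hole clockwise. Light friction; it stays where it is left.
- brooch_mid (a point): The work: a round gold brooch blank, 68 mm across, 6 mm thick, with eight collets (12 mm high over all), three with red stones. It lies loose on the disc over the square spigot (under 1 mm of play), its face 72 mm above the bench, and turns with the table. This point is at its centre, 3 mm above its underside.
- ring_stand: Loose cork cylinder, 36 mm across and 62 mm high, with a ring on top (86 mm to its stone); stands on the bench beside the foot. Origin at the centre of its underside, z up.
- gem_box: Loose white plastic gem box, 46 x 46 mm, 20 mm high with its lid standing up to 64 mm at its +x edge; on the bench beside the foot. Origin at the centre of its underside.
- tweezers: Loose steel tweezers, 153 mm long along their x axis, 14 mm wide, 9 mm high. Origin under their middle.
- loupe: Loose folding loupe, black eyepiece 34 mm across and 18 mm high with a steel cover, 67 mm long along x. Origin under it.
- stone_tin: Loose round aluminium stone tin, 52 mm across and 14 mm high. Origin at the centre of its underside.
- polish_jar: Loose amber glass jar with a black cap, 44 mm across and 52 mm high. Origin at the centre of its underside.
- setting_pusher: Loose setter's pusher lying along its x axis, wooden handle 26 mm thick, 100 mm long over all. Origin on the bench under its middle.
There are look-alikes about, which are no part of the job. There is more than one size of the part that bears brooch_mid; the job needs the middle-sized.

How it is judged:
On the way, in this order (a step that is already met when the one before it is completed fails the run):
1. the plunger is pressed in until it lets the table go, with the table still at its first hole (value of joint plunger above 0.007 m and value of joint index_table below 0.15 rad), for 0.05 s.
2. the table is on its way to the next hole (value of joint index_table above 0.4 rad), for 0.02 s.
At the end, for the whole second after the job is handed in: The table stands still at the next hole clockwise (45 degrees on, within 1.7 degrees), the plunger is up to within 1.5 mm, and the brooch still lies on the disc over its spigot (within 4 mm of it both ways) (value of joint index_table between 0.755 and 0.815 rad and value of joint plunger below 0.0015 m and velocity of joint index_table between -0.02 and 0.02 rad/s and z of brooch_mid in the frame of spindle below -0.006 m and horizontal distance between brooch_mid and spindle below 0.004 m); the robot touches nothing.
It fails at once if the table was turned the wrong way (more than 8 degrees anticlockwise) (value of joint index_table below -0.14 rad).
It fails at once if the table was turned well past the next hole (more than 17 degrees beyond it) (value of joint index_table above 1.085 rad).
It fails at once if the brooch was lifted off its seat by more than 4 mm (z of brooch_mid in the frame of spindle above -0.006 m).
It fails at once if a bystander (ring stand, gem box, tweezers, loupe, stone tin, polish jar, setting pusher) was picked up or pushed out of place by more than 20 mm (distance of any of ring_stand, gem_box, tweezers, loupe, stone_tin, polish_jar, setting_pusher from where it was at the start of the episode above 0.02 m).
It also fails if it takes over 40 s, if anything falls off the work surface, if the arm or the gripper's body presses on something with over 40 N, if the wrist force passes 120 N, or if a joint passes its speed limit or range.

ROBOT

A 6-joint arm with a two-finger parallel gripper is mounted at the origin on the work surface. World frame = base frame: x ahead of the robot, y to its left, z up, the work surface at z = 0. Lengths are in m, angles in rad, forces in N, time in s.
With the tool pointing down it reaches from about 0.15 to 0.775 m from the base axis. Payload 6.1 kg.
Tool frame: the origin (TCP) lies at the very end of the fingers, on their centre line; the grasp point (between the pads) lies 19 mm behind it; x points along the fingers, z is the direction in which the jaws open and shut, and the axes are right-handed (so a half turn about x gives the same grasp; the last joint's range is limited). The gripper opens to 85 mm and grips with 20 to 120 N. Pads are 22 mm wide; open, the fingers measure 114 mm over their backs; the gripper's body (76 mm by 85 mm) begins 54 mm behind the grasp point. The pads swing forward as they close: fully open they stand 13 mm farther back than shut.
Start: joints at [1.286, 0.126, -0.04, 1.405, 0, 1.571], TCP at [0.148, 0.504, 0.207] pointing down, gripper open.
Joint ranges: [-2.72, 2.72], [-0.95, 1.95], [-1.27, 1.35], [-1.78, 2.02], [-1.46, 1.47], [-3.14, 3.14]. Speed limits (rad/s): [2.39, 2.39, 3.01, 3.14, 3.14, 3.14].

INTERFACE

Orientations are given as [roll, pitch, yaw] about the fixed x, y, z axes, in that order (R = Rz(yaw) Ry(pitch) Rx(roll)).
In Python, from station import arm gives the robot as it stands. The module is installed in compiled form; this text tells all that it offers.
- The arm moves only by the tool send_rows, never from a script. Its argument "rows" is a list of rows, each an object with "delta_pos": the shift along the tool's x, y, z in m, a list of three; "rotation": the turn, a rotation vector about the tool's x, y, z in degrees, a list of three; "grip": the finger opening in m, from 0 to 0.0854. In form: [{"delta_pos": [x, y, z], "rotation": [rx, ry, rz], "grip": grip}, ...]. A call has 1 to 5 rows; each row is the pose to reach, as a shift and turn from the pose commanded when the call began, along the tool's axes at that moment; what a row does not reach only later rows make up. A row lasts 1/8 s, in which the tool goes at most 62.5 mm and 10.7 degrees, less where a joint would pass 70% of its speed; a pose out of reach is approached as far as the arm can. A call with a gripper value outside its range is refused whole. The fingers move at their own pace and stop on an object; "force" is the grip in N (left out, the last holds). Time passes only in rows, so rows that repeat a pose let the fingers close. It gives the time, the measured TCP pose, the force and the opening at its end, in the units of the state.
- arm.state(): the state, without advancing time (a new reading comes with each control period).
- arm.grab_frame(name): name is "scene" or "top" or "wrist"; returns a dict with "pixels" (384x512x3 uint8, red, green, blue), "fovy" (degrees; the focal length in pixels is half the picture's height over the tangent of half this angle, whatever the lens; pixels are square), "cx", "cy" (the principal point, pixels), "k1" (the pictures are not rectified: a ray, as slopes to the right and down, at radius r is drawn at 1 + k1 r^2 times it, then the intrinsics apply), "R" (3x3) and "t" (3): a world point X has camera coordinates R X + t. Camera axes: x right, y down, z forward; pixel columns grow to the right and rows downward; lengths in m; the calibration is good to about 2 mm. A picture is of the moment at which its call begins. There is no depth.
- arm.sign_off(): hands the job in, once; it reports no verdict.
Trained networks look in the newest picture that a camera, given by its name, has taken for a name from the list of things; names that differ only in an ending like _2 or _b are one class to them, and where a whole thing is asked for, a point or a joint stands for the part that bears it (a point fixed in the world has none). Each returns a list of dicts, best first, with "p" (0 to 1); they miss things now and then, are a little off and sometimes report something else, mostly with a low value. They report only what shows in the picture. A call takes as long as a camera call. They do not tell look-alikes from the thing itself.
- arm.cut_out(thing, camera): "pixels" (384x512 bool, what is visible of it) and "at" ([column, row] in pixels, amid what is visible of it).
- arm.mark_of(thing, camera): "at" ([column, row] in pixels: a listed point, or the origin of a listed thing).
The state is a dict: "clock": time; "qpos": joint angles; "joint_velocities": joint speeds; "effort": joint torques, N m; "ee_pos": TCP position; "orientation": TCP orientation; "wrist_force": force on the tool from outside, world axes, zero at the start; "moment": the same for the moment, N m; "width": finger opening in m.
Only numpy, scipy, OpenCV 4.12 (cv2) and the standard library are available. Lean on these libraries where they do the work, as an engineer would, in place of code of your own. Each camera call takes 0.05 s, during which the arm holds its last target. There are 200 camera calls.

## Working session

There is one attempt and no reset: what is moved stays moved. The work goes in short steps, Python scripts to look and compute and a tool call to move; the robot and the scene stay as the last step left them, time stands still between calls to the robot, and variables do not carry over. Pictures are saved under pics/ and viewed, about 8 in all and at most 12, crops included, and the job is handed in when it is done.

Besides the shell and the picture viewer there is one more tool, called as a command line: name --argument value ..., lists and objects as JSON in quotes. send_rows: Moves the arm, as the interface text tells. Its arguments: {"type":"object","properties":{"rows":{"type":"array"},"force":{"type":"number"}},"required":["rows"]}

```bash
mkdir -p pics
cat > h.py <<'E'
import numpy as np, cv2
from station import arm
def save(f,name,crop=None,s=1):
    p=f["pixels"][:,:,::-1]
    if crop: x0,y0,x1,y1=crop; p=p[y0:y1,x0:x1]
    cv2.imwrite("pics/"+name,cv2.resize(np.ascontiguousarray(p),None,fx=s,fy=s,interpolation=cv2.INTER_CUBIC))
def ray(f,px):
    fl=f["pixels"].shape[0]/2/np.tan(np.radians(f["fovy"])/2)
    d=np.array([(px[0]-f["cx"])/fl,(px[1]-f["cy"])/fl]); u=d.copy()
    for _ in range(30): u=d/(1+f["k1"]*(u@u))
    R=np.array(f["R"]);t=np.array(f["t"])
    return -R.T@t, R.T@np.array([u[0],u[1],1])
def at_z(f,px,z):
    o,d=ray(f,px); return o+d*(z-o[2])/d[2]
def proj(f,X):
    fl=f["pixels"].shape[0]/2/np.tan(np.radians(f["fovy"])/2)
    c=np.array(f["R"])@np.array(X)+np.array(f["t"]); u=c[:2]/c[2]; u=u*(1+f["k1"]*(u@u))
    return u*fl+[f["cx"],f["cy"]]
E
cat > a.py <<'E'
from h import *
np.set_printoptions(precision=4,suppress=True)
fs={c:arm.grab_frame(c) for c in("scene","top")}
for c,f in fs.items():
    save(f,c+"0.png",s=1.5)
    for n,z in(("cap_top",.088),("spindle",.079),("brooch_mid",.069),("dividing_base",0)):
        for m in arm.mark_of(n,c)[:5]: print(c,n,np.round(m["at"],1),round(m["p"],2),at_z(f,m["at"],z))
print(arm.state())
E
python3 a.py
```

```text
scene cap_top [243.9 214.9] 0.55 [0.6506 0.0865 0.088 ]
scene spindle [239.7 198.1] 0.83 [ 0.5947 -0.0106  0.079 ]
scene brooch_mid [230.3 179. ] 0.81 [ 0.5333 -0.1514  0.069 ]
scene dividing_base [241.6 216.3] 0.98 [ 0.5875 -0.0143  0.    ]
top cap_top [238.3 173.7] 0.5 [0.6447 0.0322 0.088 ]
top spindle [255.9 193. ] 0.59 [ 0.583  -0.0153  0.079 ]
top spindle [140.2 179.2] 0.22 [0.6558 0.3283 0.079 ]
top brooch_mid [254.3 190.9] 0.69 [ 0.5922 -0.0114  0.069 ]
top brooch_mid [329.  224.5] 0.61 [ 0.4712 -0.2226  0.069 ]
top brooch_mid [189.  179.1] 0.49 [0.6462 0.1833 0.069 ]
top dividing_base [252.9 194. ] 0.67 [ 0.5985 -0.0082  0.    ]
{'clock': 0.5, 'qpos': array([ 1.286 ,  0.1258, -0.0396,  1.4054,  0.    ,  1.5708]), 'joint_velocities': array([-0.0008,  0.0005,  0.0005,  0.    , -0.0004, -0.0005]), 'effort': array([ -0.0011, -43.5291,  35.2824,   0.0021,  -0.0001,   0.    ]), 'ee_pos': array([0.1475, 0.5038, 0.2075]), 'orientation': array([ 2.8645,  1.5707, -2.1327]), 'wrist_force': array([-0.1651, -0.1755, -0.1197]), 'moment': array([-0.0093, -0.0028, -0.0209]), 'width': 0.08520428155744932}
```

View pics/top0.png

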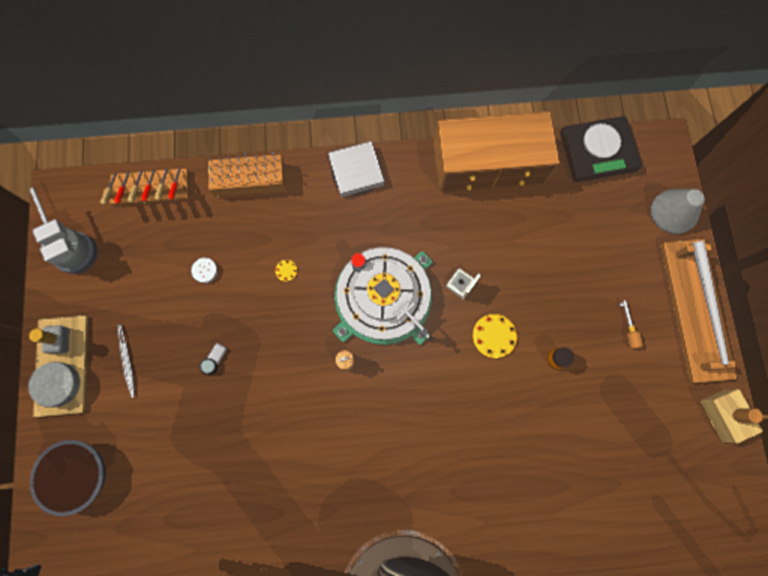

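View pics/scene0.png

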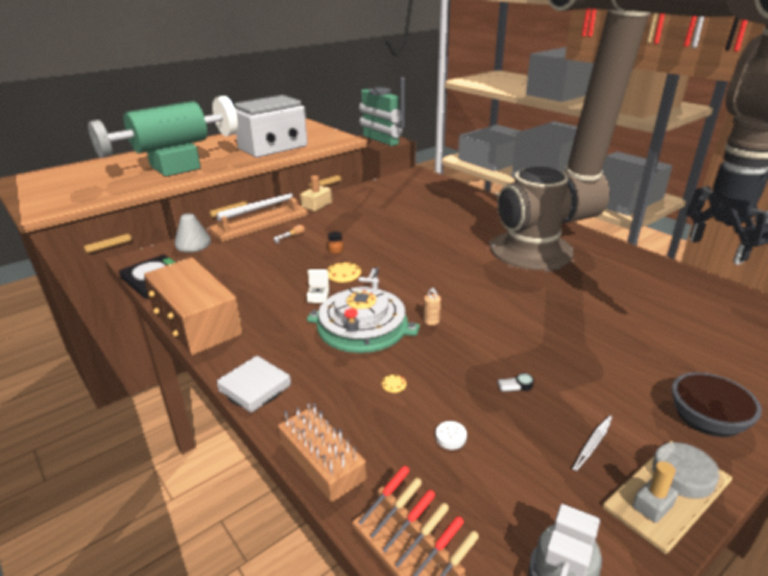

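The top view shows the dividing table at about (384,290)/1.5, its red cap at upper left (358,260)/1.5, and the graver's rest at lower right. Three gold blanks could pass for the brooch:
- Small one at (286,270)/1.5, loose on the bench.
- Large one at (495,335)/1.5, loose on the bench.
- Middle one at (384,289)/1.5, on the spigot. This is the wanted one.

The only red cap belongs to the table. The other reds are tool handles at far left. Next: a close crop to check, then a refined measurement.

```bash
cat > b.py <<'E'
from h import *
from scipy.spatial.transform import Rotation as Ro
np.set_printoptions(precision=4,suppress=True)
f=arm.grab_frame("top"); save(f,"crop1.png",(205,150,325,240),5)
hsv=cv2.cvtColor(f["pixels"],cv2.COLOR_RGB2HSV)
m=((hsv[...,0]<6)|(hsv[...,0]>174))&(hsv[...,1]>190)&(hsv[...,2]>130)
n,l,s,c=cv2.connectedComponentsWithStats(m.astype(np.uint8))
for i in range(1,n):
    if s[i,4]>20: print(s[i],c[i],at_z(f,c[i],.086))
for nm,z in(("cap_top",.086),("brooch_mid",.073),("dividing_base",.04)):
    for d in arm.cut_out(nm,"top")[:4]:
        ys,xs=np.where(d["pixels"]); print(nm,round(d["p"],2),len(xs),xs.mean(),ys.mean(),at_z(f,(xs.mean(),ys.mean()),z))
R=Ro.from_euler("xyz",arm.state()["orientation"]).as_matrix(); print(R)
E
python3 b.py
```

```text
[ 94 123   6  11  30] [ 96.7333 128.3333] [0.8286 0.457  0.086 ]
[112 122   6  11  32] [114.5625 127.    ] [0.8283 0.4021 0.086 ]
[ 76 124   6  12  31] [ 78.8065 129.9032] [0.8282 0.5121 0.086 ]
[234 169   9   9  58] [238.2069 173.0172] [0.6475 0.0324 0.086 ]
brooch_mid 0.88 687 329.82096069868993 224.05676855895197 [ 0.4718 -0.2243  0.073 ]
brooch_mid 0.84 285 255.95087719298246 193.56140350877192 [ 0.5826 -0.0155  0.073 ]
brooch_mid 0.72 160 190.375 180.5 [0.6403 0.1788 0.073 ]
dividing_base 0.89 3268 255.91156670746633 198.36689106487148 [ 0.5749 -0.0152  0.04  ]
[[ 0.     -0.9597  0.281 ]
 [ 0.      0.281   0.9597]
 [-1.     -0.      0.    ]]
```

View pics/crop1.png

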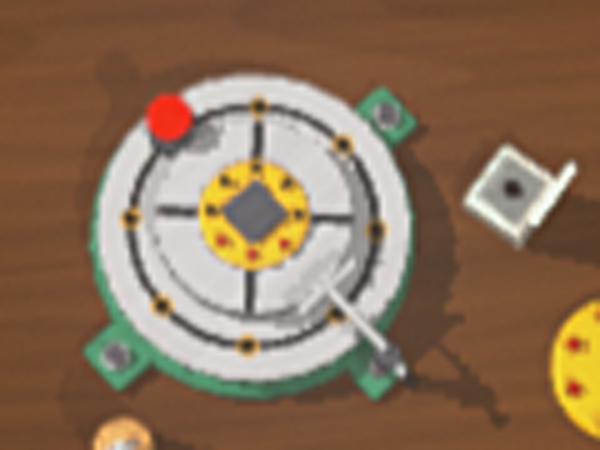

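The crop shows the middle gold brooch on the spigot at crop (255,211) and the red cap at (170,118). The graver's rest is opposite at lower right, and the next clockwise hole is at (258,105). The choice holds, so I'm moving above the cap with the fingers shut.

send_rows --rows '[{"delta_pos": [0,-0.047,-0.024],"rotation": [0,0,0],"grip": 0},{"delta_pos": [0,-0.094,-0.048],"rotation": [0,0,0],"grip": 0},{"delta_pos": [0,-0.141,-0.072],"rotation": [0,0,0],"grip": 0},{"delta_pos": [0,-0.188,-0.096],"rotation": [0,0,0],"grip": 0},{"delta_pos": [0,-0.235,-0.12],"rotation": [0,0,0],"grip": 0}]'

```text
clock: 1.32
ee_pos: [0.3404, 0.3214, 0.2077]
orientation: [-0.512, 1.57, 0.774]
wrist_force: [0.6, 1.4, 0.4]
width: 0.0003
```

send_rows --rows '[{"delta_pos": [0,-0.047,-0.024],"rotation": [0,0,0],"grip": 0},{"delta_pos": [0,-0.094,-0.048],"rotation": [0,0,0],"grip": 0},{"delta_pos": [0,-0.141,-0.072],"rotation": [0,0,0],"grip": 0},{"delta_pos": [0,-0.188,-0.096],"rotation": [0,0,0],"grip": 0},{"delta_pos": [0,-0.235,-0.12],"rotation": [0,0,0],"grip": 0}]'

```text
clock: 1.95
ee_pos: [0.5323, 0.1401, 0.2077]
orientation: [-0.708, 1.57, 0.578]
wrist_force: [0.8, 0.9, 0.4]
width: -0.0001
```

send_rows --rows '[{"delta_pos": [0,-0.047,-0.024],"rotation": [0,0,0],"grip": 0},{"delta_pos": [0,-0.094,-0.048],"rotation": [0,0,0],"grip": 0},{"delta_pos": [0,-0.14,-0.073],"rotation": [0,0,0],"grip": 0},{"delta_pos": [0,-0.14,-0.073],"rotation": [0,0,0],"grip": 0}]'

```text
clock: 2.45
ee_pos: [0.6467, 0.0293, 0.2058]
orientation: [2.199, 1.569, -2.803]
wrist_force: [0.1, 0.0, -0.3]
width: -0.0005
```

```bash
cat > c.py <<'E'
from h import *
import sys
np.set_printoptions(precision=4,suppress=True)
f=arm.grab_frame("wrist"); save(f,sys.argv[1],s=1.5)
hsv=cv2.cvtColor(f["pixels"],cv2.COLOR_RGB2HSV)
m=((hsv[...,0]<6)|(hsv[...,0]>174))&(hsv[...,1]>190)&(hsv[...,2]>110)
n,l,s,c=cv2.connectedComponentsWithStats(m.astype(np.uint8))
for i in range(1,n):
    if s[i,4]>150: print(s[i],c[i],at_z(f,c[i],.088))
for nm,z in(("cap_top",.088),("spindle",.079),("brooch_mid",.069)):
    for d in arm.mark_of(nm,"wrist")[:3]: print(nm,round(d["p"],2),d["at"],at_z(f,d["at"],z))
s=arm.state(); print(s["clock"],s["ee_pos"],s["orientation"],s["wrist_force"],s["width"])
E
python3 c.py w1.png
```

```text
[247 166  31  32 657] [262.2146 181.8782] [0.649  0.0335 0.088 ]
cap_top 0.65 [263.3, 185.3] [0.6522 0.0336 0.088 ]
spindle 0.56 [191.7, 130.5] [ 0.5887 -0.0134  0.079 ]
brooch_mid 0.86 [397.0, 141.1] [0.6515 0.1636 0.069 ]
brooch_mid 0.64 [198.0, 129.8] [ 0.59   -0.0098  0.069 ]
brooch_mid 0.44 [266.6, 185.5] [0.658  0.0354 0.069 ]
2.65 [0.6444 0.0328 0.2077] [0.9942 1.5706 2.281 ] [-0.6075 -0.1928  0.2623] -0.00024726032971576545
```

View pics/w1.png

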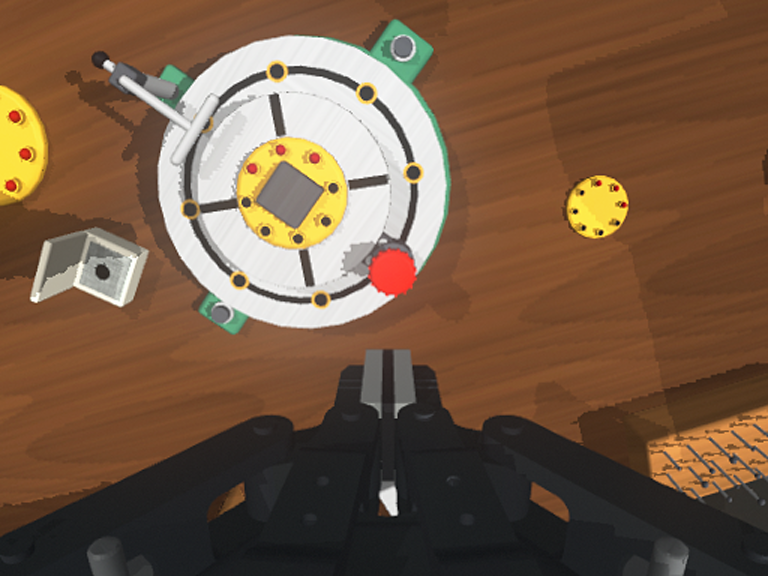

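The wrist view shows the cap at (392,272)/1.5, the spigot at (289,194)/1.5 and the brass-rimmed holes on the circle. The next clockwise hole is at (320,300)/1.5. I'll fit the hole circle for the axis.

```bash
cat > d.py <<'E'
from h import *
from scipy.optimize import least_squares
np.set_printoptions(precision=4,suppress=True)
f=arm.grab_frame("wrist")
h=np.array([(320,300),(239,280),(190,209),(277,71),(366,93),(413,173)])/1.5
k=np.array([1,2,3,5,6,7])
P=np.array([at_z(f,p,.04)[:2] for p in h])
def mod(v,k): a=v[2]-k*np.pi/4; return v[:2]+.076*np.c_[np.cos(a),np.sin(a)]
r=least_squares(lambda v:(mod(v,k)-P).ravel(),[.59,-.012,.65]); v=r.x
print("axis",v[:2],"ang",np.degrees(v[2]),"resid mm",r.fun*1e3)
print("spigot",at_z(f,np.array([289.5,194.5])/1.5,.079))
print("arc 0..45:",mod(v,np.linspace(0,1,10)))
print("cap proj",proj(f,[*mod(v,np.array([0]))[0],.088])*1.5)
E
python3 d.py
```

```text
axis [ 0.5868 -0.0104] ang 37.354441825111834 resid mm [-0.9227  0.347  -0.2443  0.3137 -0.0303  0.4183  0.7394 -0.2047  0.6197
 -0.2874 -0.1617 -0.5869]
spigot [ 0.5864 -0.0092  0.079 ]
arc 0..45: [[ 0.6472  0.0358]
 [ 0.651   0.0303]
 [ 0.6543  0.0246]
 [ 0.6571  0.0186]
 [ 0.6593  0.0123]
 [ 0.661   0.0059]
 [ 0.6621 -0.0006]
 [ 0.6627 -0.0072]
 [ 0.6627 -0.0139]
 [ 0.6621 -0.0205]]
cap proj [391.3605 273.3209]
```

send_rows --rows '[{"delta_pos": [0.03,-0.0028,0.0033],"rotation": [0,0,0],"grip": 0},{"delta_pos": [0.06,-0.0028,0.0033],"rotation": [0,0,0],"grip": 0},{"delta_pos": [0.09,-0.0028,0.0033],"rotation": [0,0,0],"grip": 0},{"delta_pos": [0.112,-0.0028,0.0033],"rotation": [0,0,0],"grip": 0},{"delta_pos": [0.112,-0.0028,0.0033],"rotation": [0,0,0],"grip": 0}]'

```text
clock: 3.32
ee_pos: [0.6467, 0.0354, 0.0943]
orientation: [1.889, 1.568, -3.106]
wrist_force: [-0.1, -0.1, 0.2]
width: 0.0001
```

```bash
python3 c.py w2.png
```

```text
[ 228  207   50   37 1103] [251.6582 223.8704] [0.6442 0.0336 0.088 ]
cap_top 0.62 [253.1, 236.3] [0.6516 0.0323 0.088 ]
spindle 0.65 [144.3, 148.8] [ 0.5882 -0.0125  0.079 ]
brooch_mid 0.62 [444.4, 152.9] [0.6403 0.1551 0.069 ]
3.525 [0.6493 0.0349 0.0973] [-1.2241  1.5683  0.0624] [-0.9397 -0.3295  0.1366] 0.00015769753082125562
```

View pics/w2.png

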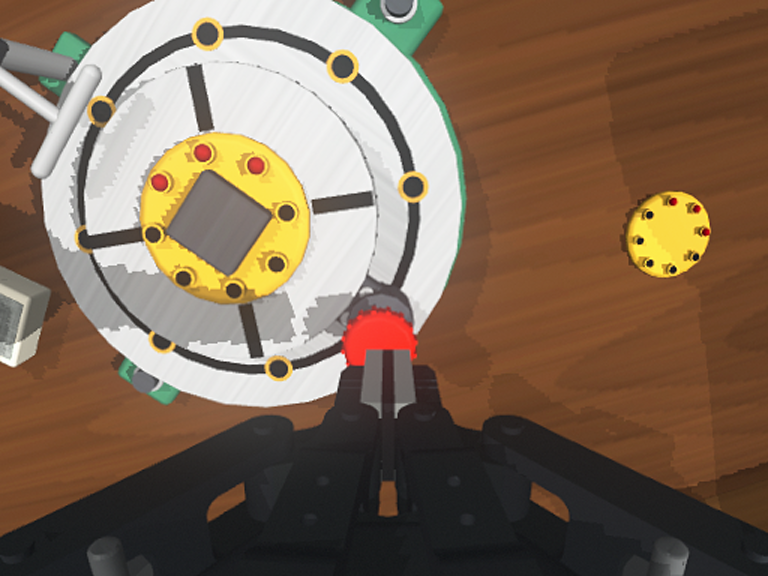

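The fingertips sit over the cap's lower half. The cap spans columns 343–417, centred about 380, against 389 for the fingers. I'll check the offset against the projected model before pressing.

```bash
cat > e.py <<'E'
from h import *
from scipy.optimize import least_squares
np.set_printoptions(precision=4,suppress=True)
f=arm.grab_frame("wrist")
hsv=cv2.cvtColor(f["pixels"],cv2.COLOR_RGB2HSV)
m=((hsv[...,0]<6)|(hsv[...,0]>174))&(hsv[...,1]>150)&(hsv[...,2]>90)
n,l,s,c=cv2.connectedComponentsWithStats(m.astype(np.uint8)); i=1+s[1:,4].argmax()
x,y,w,h,_=s[i]; obs=np.array([x,x+w-1,y]); print("obs l,r,top",obs)
a=np.linspace(0,2*np.pi,90)
def box(c):
    q=np.array([proj(f,[c[0]+.014*np.cos(t),c[1]+.014*np.sin(t),z]) for z in(.088,.078) for t in a])
    return np.array([q[:,0].min(),q[:,0].max(),q[:,1].min()])
r=least_squares(lambda c:box(c)-obs,[.647,.0355],diff_step=1e-3); print("cap fit",r.x,r.fun)
e=[arm.state()]; 
print("tcp",e[0]["ee_pos"],"proj tcp",proj(f,e[0]["ee_pos"])*1.5,"cap centre px",proj(f,[*r.x,.088])*1.5)
E
python3 e.py
```

```text
obs l,r,top [227 277 199]
cap fit [0.6501 0.0322] [ 0.4378 -0.4379 -0.0202]
tcp [0.6493 0.0348 0.0972] proj tcp [383.6581 347.1335] cap centre px [377.9963 341.3471]
```

send_rows --rows '[{"delta_pos": [0,0,-0.003],"rotation": [0,0,0],"grip": 0},{"delta_pos": [0.006,0,-0.003],"rotation": [0,0,0],"grip": 0},{"delta_pos": [0.012,0,-0.003],"rotation": [0,0,0],"grip": 0},{"delta_pos": [0.015,0,-0.003],"rotation": [0,0,0],"grip": 0},{"delta_pos": [0.015,0,-0.003],"rotation": [0,0,0],"grip": 0}]'

```text
clock: 4.2
ee_pos: [0.6475, 0.0315, 0.0799]
orientation: [1.897, 1.57, -3.1]
wrist_force: [0.2, -1.2, 1.2]
width: -0.0003
```

```bash
python3 -c "
from h import *
for i in range(4):
    arm.grab_frame('wrist'); s=arm.state(); print(s['clock'],s['ee_pos'],s['wrist_force'])"
```

```text
4.25 [0.64763348 0.03155809 0.08025259] [-0.45935534 -0.26746278 -0.54220091]
4.3 [0.64776454 0.03157442 0.08046612] [-0.06522684 -0.22154019 -0.04864733]
4.35 [0.64783529 0.03153653 0.08061388] [0.14142868 0.05238348 0.06027821]
4.4 [0.64792367 0.031582   0.08073441] [ 0.13304906 -0.25905024  0.65395646]
```

```bash
python3 -c "
from h import *
f=arm.grab_frame('wrist'); save(f,'w3.png',(160,130,360,280),4)
f=arm.grab_frame('scene'); save(f,'s3.png',(170,150,330,270),5)"
```

```text
(no output)
```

View pics/w3.png

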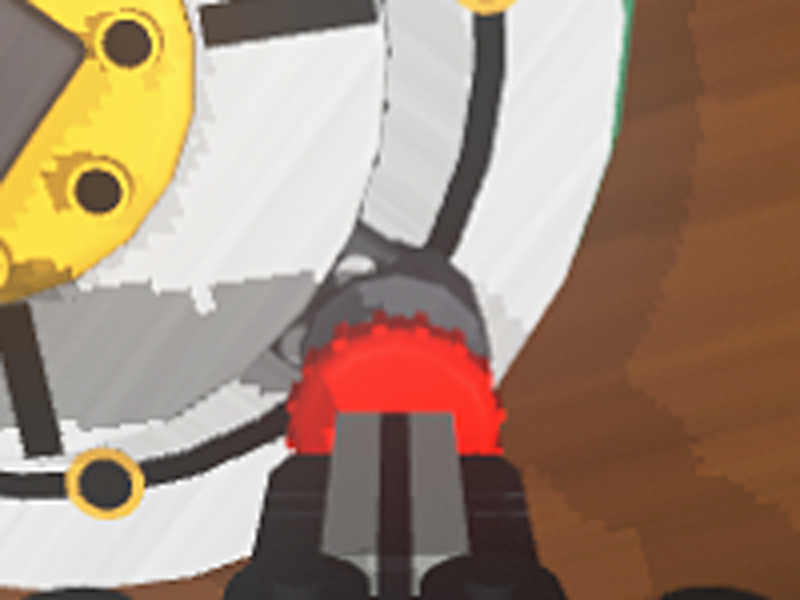

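View pics/s3.png

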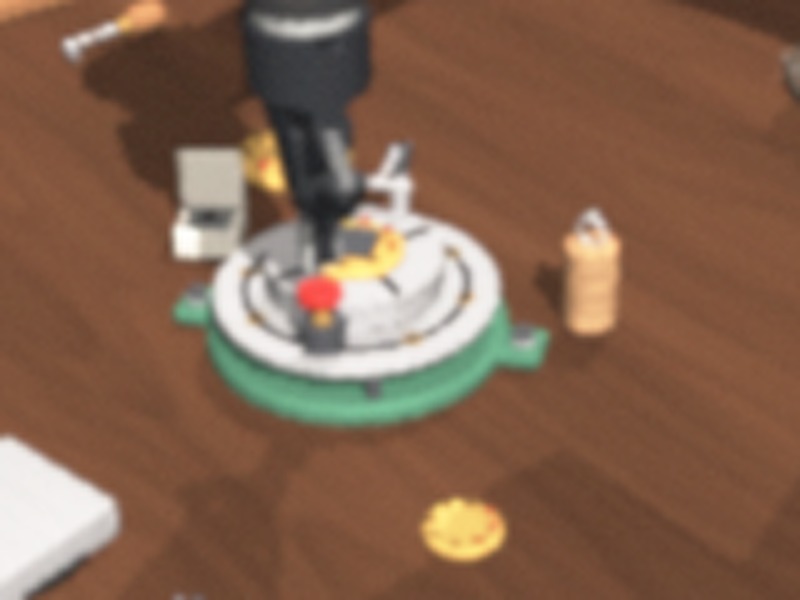

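The scene crop shows the fingertips ending at (318,278), with the whole red cap top still visible below them at (320,293). So the tips seem to be above the cap, which agrees with zero force. I'll triangulate the tip from both views.

```bash
python3 -c "
from h import *
np.set_printoptions(precision=4,suppress=True)
w=arm.grab_frame('wrist'); s=arm.grab_frame('scene')
def tri(a,b):
    (o1,d1),(o2,d2)=ray(w,a),ray(s,b)
    k=np.linalg.lstsq(np.c_[d1,-d2],o2-o1,rcond=None)[0]; p,q=o1+k[0]*d1,o2+k[1]*d2
    return (p+q)/2,np.linalg.norm(p-q)
print('tip',tri((160+395/4,130+413/4),(170+318/5,150+277/5)))
print('cap',tri((160+396/4,130+398/4),(170+320/5,150+290/5)))
e=arm.state()['ee_pos'];print(e,'scene proj tcp crop',(proj(s,e)-[170,150])*5,'cap.088',(proj(s,[.6485,.032,.088])-[170,150])*5, (proj(s,[.6485,.032,.1])-[170,150])*5)
for z in(.08,.09,.1): print(z,at_z(w,(258.75,233.25),z), (proj(w,[e[0],e[1],z])-[160,130])*4)
print(arm.state()['wrist_force'],arm.state()['effort'])
"
```

```text
tip (array([0.6467, 0.0321, 0.0926]), np.float64(0.005349599440629479))
cap (array([0.6474, 0.0326, 0.0837]), np.float64(0.0031079292005278896))
[0.6478 0.0316 0.0807] scene proj tcp crop [320.949  294.4106] cap.088 [319.9439 285.4187] [319.057  269.5052]
0.08 [0.6497 0.0326 0.08  ] [383.8904 402.8955]
0.09 [0.6457 0.0338 0.09  ] [383.3959 432.3027]
0.1 [0.6417 0.0349 0.1   ] [382.8434 465.1894]
[-0.0077 -0.0795  0.527 ] [  0.0027 -59.2611  34.6541  -0.0011  -0.0001   0.    ]
```

send_rows --rows '[{"delta_pos": [0.002,0,0],"rotation": [0,0,0],"grip": 0},{"delta_pos": [0.004,0,0],"rotation": [0,0,0],"grip": 0},{"delta_pos": [0.004,0,0],"rotation": [0,0,0],"grip": 0}]'

```text
clock: 4.97
ee_pos: [0.6476, 0.0316, 0.0762]
orientation: [1.902, 1.57, -3.096]
wrist_force: [-0.3, -1.0, -0.7]
width: 0.0001
```

send_rows --rows '[{"delta_pos": [0.002,0,0],"rotation": [0,0,0],"grip": 0},{"delta_pos": [0.003,0,0],"rotation": [0,0,0],"grip": 0},{"delta_pos": [0.003,0,0],"rotation": [0,0,0],"grip": 0}]'

```text
clock: 5.35
ee_pos: [0.6477, 0.0316, 0.0734]
orientation: [1.881, 1.571, -3.117]
wrist_force: [-0.6, 0.2, -0.8]
width: 0.0002
```

```bash
python3 -c "
from h import *
w=arm.grab_frame('wrist')['pixels'][130:280,160:360,::-1]; s=arm.grab_frame('scene')['pixels'][180:240,200:280,::-1]
a=cv2.resize(w,(400,300),interpolation=cv2.INTER_CUBIC); b=cv2.resize(s,(400,300),interpolation=cv2.INTER_CUBIC)
cv2.imwrite('pics/x4.png',cv2.hconcat([a,b]));print(arm.state()['wrist_force'],arm.state()['ee_pos'])"
```

```text
[ 0.3836558   0.20923795 -0.68342851] [0.64777831 0.03156391 0.07352578]
```

View pics/x4.png

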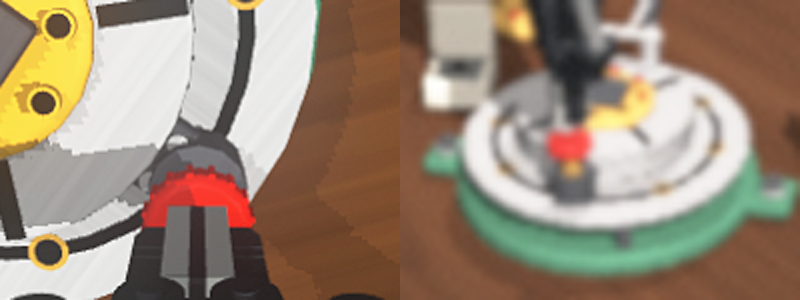

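The left half shows the fingertips over the cap, laterally centred. The right half shows the tips just reaching the cap's top edge at about (570,130), with the cap still up. The actual tip is therefore about 13 mm higher than reported, so I'll go on in small steps and watch the force.

send_rows --rows '[{"delta_pos": [0.002,0,0],"rotation": [0,0,0],"grip": 0},{"delta_pos": [0.003,0,0],"rotation": [0,0,0],"grip": 0},{"delta_pos": [0.003,0,0],"rotation": [0,0,0],"grip": 0}]'

```text
clock: 5.82
ee_pos: [0.6477, 0.0316, 0.0703]
orientation: [1.901, 1.571, -3.096]
wrist_force: [-0.4, -0.9, -0.2]
width: 0.0006
```

send_rows --rows '[{"delta_pos": [0.002,0,0],"rotation": [0,0,0],"grip": 0},{"delta_pos": [0.002,0,0],"rotation": [0,0,0],"grip": 0}]'

```text
clock: 6.08
ee_pos: [0.6476, 0.0316, 0.0683]
orientation: [1.994, 1.57, -3.003]
wrist_force: [-0.2, -0.2, -0.5]
width: -0.0003
```

```bash
cat > v.py <<'E'
from h import *
import sys
W=arm.grab_frame('wrist');S=arm.grab_frame('scene')
w=W['pixels'][130:280,160:360,::-1]; s=S['pixels'][185:235,205:272,::-1]
cv2.imwrite('pics/'+sys.argv[1],cv2.hconcat([cv2.resize(w,(400,300),interpolation=cv2.INTER_CUBIC),cv2.resize(s,(400,300),interpolation=cv2.INTER_CUBIC)]))
for F in(W,S):
    hsv=cv2.cvtColor(F["pixels"],cv2.COLOR_RGB2HSV)
    m=((hsv[...,0]<6)|(hsv[...,0]>174))&(hsv[...,1]>150)&(hsv[...,2]>90)
    m[:, :200]=0; m[:,300:]=0; m[:150]=0
    n,l,st,c=cv2.connectedComponentsWithStats(m.astype(np.uint8)); i=1+st[1:,4].argmax(); print(st[i],c[i])
e=arm.state();print(e['wrist_force'],e['moment'],e['ee_pos'],e['clock'])
E
python3 v.py x5.png
```

```text
[230 217  59  29 822] [259.35644769 230.31995134]
[272 326  18  22 172] [280.62790698 336.70348837]
[-0.2244993   0.2219569   0.64135308] [ 0.01467469 -0.02497422  0.01775204] [0.64772112 0.03155502 0.06842995] 6.175
```

View pics/x5.png

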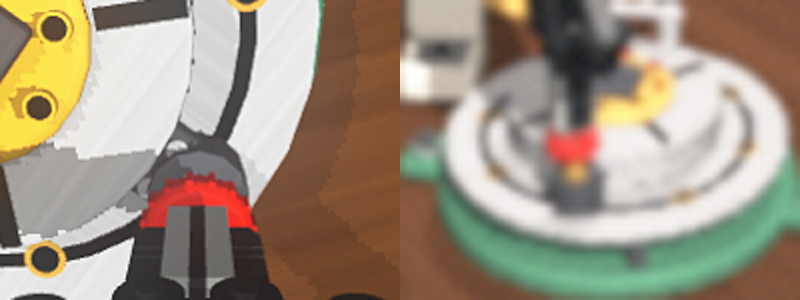

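The scene half shows the tips now overlapping the cap's upper half at about (572,135), with the cap not yet pressed. The offset looks nearer 20 mm. Continuing in small steps.

send_rows --rows '[{"delta_pos": [0.002,0,0],"rotation": [0,0,0],"grip": 0},{"delta_pos": [0.002,0,0],"rotation": [0,0,0],"grip": 0}]'

```text
clock: 6.42
ee_pos: [0.6476, 0.0316, 0.0663]
orientation: [1.983, 1.571, -3.015]
wrist_force: [1.1, 0.1, 0.2]
width: 0.0001
```

send_rows --rows '[{"delta_pos": [0.002,0,0],"rotation": [0,0,0],"grip": 0},{"delta_pos": [0.002,0,0],"rotation": [0,0,0],"grip": 0}]'

```text
clock: 6.68
ee_pos: [0.6478, 0.0316, 0.0645]
orientation: [-0.938, 1.571, 0.348]
wrist_force: [-0.0, 1.1, 0.0]
width: -0.0003
```

send_rows --rows '[{"delta_pos": [0.002,0,0],"rotation": [0,0,0],"grip": 0},{"delta_pos": [0.002,0,0],"rotation": [0,0,0],"grip": 0}]'

```text
clock: 6.92
ee_pos: [0.6479, 0.0315, 0.0629]
orientation: [-1.264, 1.57, 0.022]
wrist_force: [-1.1, -0.5, 4.2]
width: -0.0004
```

Contact came at a reading of about 0.064, with 4.2 N against the stated 4 N spring preload. Pressing about 10.5 mm further.

send_rows --rows '[{"delta_pos": [0.0025,0,0],"rotation": [0,0,0],"grip": 0},{"delta_pos": [0.005,0,0],"rotation": [0,0,0],"grip": 0},{"delta_pos": [0.007,0,0],"rotation": [0,0,0],"grip": 0},{"delta_pos": [0.007,0,0],"rotation": [0,0,0],"grip": 0}]'

```text
clock: 7.42
ee_pos: [0.6479, 0.0315, 0.0556]
orientation: [-1.461, 1.57, -0.176]
wrist_force: [-1.9, 0.0, 5.6]
width: -0.0001
```

send_rows --rows '[{"delta_pos": [0.0015,0,0],"rotation": [0,0,0],"grip": 0},{"delta_pos": [0.003,0,0],"rotation": [0,0,0],"grip": 0},{"delta_pos": [0.003,0,0],"rotation": [0,0,0],"grip": 0}]'

```text
clock: 7.8
ee_pos: [0.6479, 0.0315, 0.0528]
orientation: [-1.444, 1.57, -0.158]
wrist_force: [-1.5, -0.8, 6.5]
width: -0.0
```

```bash
python3 v.py x6.png; python3 v.py x6b.png|tail -1
```

```text
[229 219  60  27 683] [259.17423133 231.5988287 ]
[272 326  18  22 173] [280.67630058 336.64739884]
[-0.35608919 -0.94265034  7.15839862] [-0.08305127  0.36861714 -0.03728653] [0.64798532 0.03148364 0.05295703] 7.9
[-0.60857649  0.16254159  6.43038638] [-0.0553975   0.37481189 -0.00692138] [0.6479768  0.03150912 0.05297785] 8.0
```

View pics/x6.png

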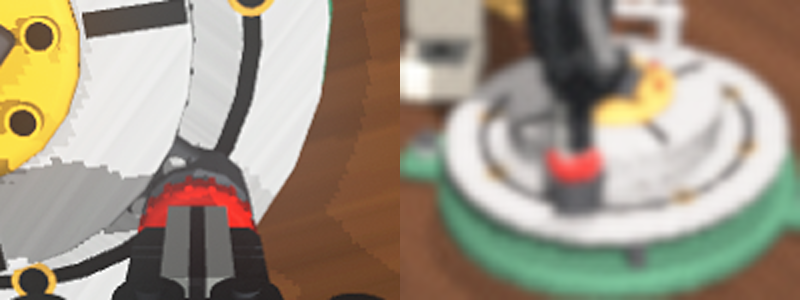

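The cap is pressed, the brass stem has nearly gone, and 7 N corresponds to about 10 mm. I'll add 1 mm of margin and drag the first half of the arc clockwise.

send_rows --rows '[{"delta_pos": [0.001,0,0],"rotation": [0,0,0],"grip": 0},{"delta_pos": [0.001,0,0],"rotation": [0,0,0],"grip": 0}]'

```text
clock: 8.25
ee_pos: [0.648, 0.0315, 0.052]
orientation: [-1.413, 1.57, -0.127]
wrist_force: [-2.2, -0.5, 7.8]
width: -0.0
```

send_rows --rows '[{"delta_pos": [0,-0.0052,-0.0042],"rotation": [0,0,0],"grip": 0},{"delta_pos": [0,-0.01,-0.0088],"rotation": [0,0,0],"grip": 0},{"delta_pos": [0,-0.0143,-0.0137],"rotation": [0,0,0],"grip": 0},{"delta_pos": [0,-0.0182,-0.0192],"rotation": [0,0,0],"grip": 0},{"delta_pos": [0,-0.0216,-0.0248],"rotation": [0,0,0],"grip": 0}]'

```text
clock: 8.88
ee_pos: [0.6624, 0.0019, 0.0522]
orientation: [-0.857, 1.569, 0.43]
wrist_force: [-0.4, 1.5, 6.9]
width: 0.0002
```

```bash
python3 v.py x7.png
```

```text
[231 217  61  30 822] [262.53527981 230.73357664]
[272 326  18  22 171] [280.67836257 336.64912281]
[ 0.01919673 -1.67250919  7.07938873] [-0.13237088 -0.01009873 -0.01899077] [0.66257235 0.00114447 0.05228757] 8.975
```

View pics/x7.png

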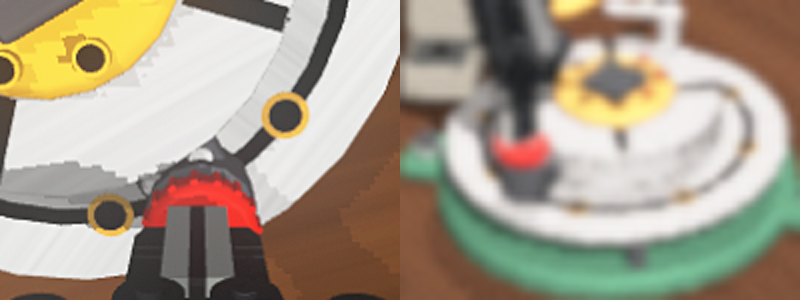

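The cap, arm and brooch follow the finger. The wrist half shows the cap about midway between its first hole at (285,115) and the next at (110,213). Second half of the arc now.

send_rows --rows '[{"delta_pos": [0,-0.0029,-0.0059],"rotation": [0,0,0],"grip": 0},{"delta_pos": [0,-0.0054,-0.0121],"rotation": [0,0,0],"grip": 0},{"delta_pos": [0,-0.0073,-0.0185],"rotation": [0,0,0],"grip": 0},{"delta_pos": [0,-0.0085,-0.025],"rotation": [0,0,0],"grip": 0},{"delta_pos": [0,-0.0085,-0.025],"rotation": [0,0,0],"grip": 0}]'

```text
clock: 9.6
ee_pos: [0.6636, -0.0252, 0.0523]
orientation: [-1.43, 1.569, -0.144]
wrist_force: [-0.1, -1.2, 7.2]
width: 0.0002
```

```bash
cat > g.py <<'E'
from h import *
np.set_printoptions(precision=4,suppress=True)
f=arm.grab_frame("wrist")
hsv=cv2.cvtColor(f["pixels"],cv2.COLOR_RGB2HSV)
m=((hsv[...,0]<6)|(hsv[...,0]>174))&(hsv[...,1]>150)&(hsv[...,2]>90); m[:,:200]=0;m[:,330:]=0;m[:150]=0
n,l,s,c=cv2.connectedComponentsWithStats(m.astype(np.uint8)); i=1+s[1:,4].argmax()
x,y,w,h,_=s[i]; print("cap box",x,y,w,h)
e=arm.state(); print(e["clock"],e["ee_pos"],e["wrist_force"])
ax=np.array([.5868,-.0104])
p0=np.array([.6480,.0315])-.076*np.array([np.cos(np.radians(37.35)),np.sin(np.radians(37.35))]); print("axis in arm frame",p0)
d=e["ee_pos"][:2]-p0; print("tcp turned deg",37.35-np.degrees(np.arctan2(d[1],d[0])),np.hypot(*d))
E
python3 g.py
```

```text
cap box 234 216 60 40
9.65 [ 0.6636 -0.0251  0.0524] [ 0.792  -0.4088  6.6233]
axis in arm frame [ 0.5876 -0.0146]
tcp turned deg 45.21272865704381 0.07672934984045983
```

Commanded turn is 45.2°, but the cap box is about 5 px (about 2 mm) behind the finger, so I'll nudge 2 mm on before letting it rise.

send_rows --rows '[{"delta_pos": [0,-0.0003,-0.002],"rotation": [0,0,0],"grip": 0},{"delta_pos": [0,-0.0003,-0.002],"rotation": [0,0,0],"grip": 0},{"delta_pos": [-0.003,-0.0003,-0.002],"rotation": [0,0,0],"grip": 0},{"delta_pos": [-0.005,-0.0003,-0.002],"rotation": [0,0,0],"grip": 0},{"delta_pos": [-0.005,-0.0003,-0.002],"rotation": [0,0,0],"grip": 0}]'

```text
clock: 10.28
ee_pos: [0.6633, -0.0267, 0.0572]
orientation: [-1.265, 1.569, 0.021]
wrist_force: [0.7, -0.2, 5.2]
width: 0.0
```

```bash
python3 g.py
```

```text
cap box 234 216 60 40
10.325 [ 0.6633 -0.0267  0.0571] [ 1.1941 -0.6152  4.9596]
axis in arm frame [ 0.5876 -0.0146]
tcp turned deg 46.415952488522606 0.07670969822553177
```

5 N at about 6.5 mm of depth means the plunger is following up into the hole. Lifting clear.

send_rows --rows '[{"delta_pos": [-0.004,0,0],"rotation": [0,0,0],"grip": 0},{"delta_pos": [-0.008,0,0],"rotation": [0,0,0],"grip": 0},{"delta_pos": [-0.03,0,0],"rotation": [0,0,0],"grip": 0},{"delta_pos": [-0.07,0,0],"rotation": [0,0,0],"grip": 0},{"delta_pos": [-0.12,0,0],"rotation": [0,0,0],"grip": 0}]'

```text
clock: 10.95
ee_pos: [0.6608, -0.0266, 0.1755]
orientation: [1.816, 1.566, 3.102]
wrist_force: [1.6, -0.2, 0.7]
width: -0.0001
```

send_rows --rows '[{"delta_pos": [-0.03,0,0],"rotation": [0,0,0],"grip": 0},{"delta_pos": [-0.03,0,0],"rotation": [0,0,0],"grip": 0},{"delta_pos": [-0.03,0,0],"rotation": [0,0,0],"grip": 0}]'

```text
clock: 11.32
ee_pos: [0.6617, -0.0267, 0.2048]
orientation: [1.801, 1.568, 3.087]
wrist_force: [0.1, 0.2, -0.2]
width: -0.0
```

```bash
python3 c.py w9.png; python3 -c "
from h import *
np.set_printoptions(precision=4,suppress=True)
W=arm.grab_frame('wrist');S=arm.grab_frame('scene')
a=cv2.resize(W['pixels'][...,::-1],(400,300));b=cv2.resize(S['pixels'][185:235,205:272,::-1],(400,300),interpolation=cv2.INTER_CUBIC)
cv2.imwrite('pics/fin.png',cv2.hconcat([a,b]))
for n in('cap_top','brooch_mid'):
  for c,F in(('wrist',W),('scene',S)):
    for d in arm.mark_of(n,c)[:3]: print(n,c,round(d['p'],2),d['at'],at_z(F,d['at'],.088 if n=='cap_top' else .069))
print('expected cap px wrist',proj(W,[.6621,-.0205,.088]),'down',proj(W,[.6621,-.0205,.0805]),'scene',proj(S,[.6621,-.0205,.088]),proj(S,[.6621,-.0205,.0805]))
"
```

```text
[246 166  31  32 720] [261.4472 181.5722] [ 0.6631 -0.0229  0.088 ]
cap_top 0.81 [260.6, 182.5] [ 0.6637 -0.0239  0.088 ]
spindle 0.65 [245.7, 93.2] [ 0.5869 -0.0147  0.079 ]
brooch_mid 0.88 [26.6, 67.6] [ 0.5039 -0.1998  0.069 ]
brooch_mid 0.57 [442.9, 112.8] [0.6516 0.1546 0.069 ]
brooch_mid 0.35 [116.9, 146.7] [ 0.5975 -0.1438  0.069 ]
11.525 [ 0.6616 -0.0267  0.2048] [1.8138 1.5679 3.0998] [-0.4476 -0.6642  0.0242] 0.0001695199173039501
cap_top wrist 0.87 [263.4, 183.1] [ 0.6649 -0.0217  0.088 ]
cap_top scene 0.62 [219.4, 200.1] [ 0.6607 -0.0319  0.088 ]
cap_top scene 0.5 [299.5, 292.7] [0.7425 0.4201 0.088 ]
brooch_mid wrist 0.89 [26.6, 67.6] [ 0.5038 -0.1999  0.069 ]
brooch_mid wrist 0.78 [443.7, 113.2] [0.6521 0.1553 0.069 ]
brooch_mid scene 0.62 [238.9, 199.2] [ 0.5917 -0.0197  0.069 ]
brooch_mid scene 0.51 [228.7, 180.6] [ 0.5447 -0.1455  0.069 ]
brooch_mid scene 0.47 [262.4, 255.7] [0.7127 0.2495 0.069 ]
expected cap px wrist [263.788  179.8209] down [263.6584 177.9291] scene [221.032  201.6979] [221.1818 203.6416]
```

View pics/fin.png

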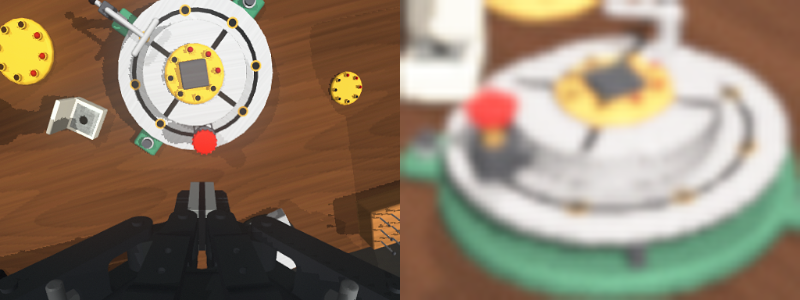

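The final view shows the cap fully up, with its brass stem showing, at the next hole, and the brooch seated on the spigot. The cap moved (14.1, -56.4) mm, against the (14.9, -56.3) mm expected for 45°. Handing in.

```bash
python3 -c "
from station import arm
print(arm.state()['joint_velocities']); print(arm.sign_off())"
```

```text
[-0.00013213 -0.00161283  0.00201079 -0.00175521 -0.00034559 -0.00060096]
the job is handed in; nothing more can be done
None
```

I pressed the plunger in with the shut fingertips to about 7 N, roughly 10–11 mm. I then dragged the table 45° clockwise along the arc, let the plunger rise, lifted clear and handed in at about 11.6 s. No verdict was reported.

**Last checks:**
- **Cap position:** it moved (14.1, −56.4) mm, against (14.9, −56.3) mm expected for one hole. That puts it at the next hole.
- **Plunger:** the last picture shows the brass stem fully exposed under the cap, so it is up.
- **Brooch:** the last picture shows it flat on its spigot.
- **Surroundings:** the wrist force is near zero, and what shows of the bench in the last views looks unmoved. I did not measure the loose items one by one.

**What disagreed:**
- **Contact height:** the fingertips met the cap at a reported tool height of about 64 mm, though the cap's top is given as 88 mm. I therefore found contact in small steps by force.
- **Networks:** in the last wrist pictures the brooch finder reported only look-alikes and misses. In the last scene picture its best find put the seated brooch a few mm off the measured axis.

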